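# Close the hinge carton

### The arm

A 7-joint arm with a two-finger parallel gripper is mounted at the origin on a cart in front of the work surface, level with it; the furniture and walls round the work are solid. World frame = base frame: x ahead of the robot, y to its left, z up, the work surface at z = 0. Lengths are in m, angles in rad, forces in N, time in s.
With the tool pointing down it reaches from about 0.4 to 0.85 m from the base axis. Payload 10.4 kg.
Tool frame: the origin (TCP) lies midway between the tips of the shut fingers; the grasp point (between the pads) lies 19 mm behind it; z points along the fingers, y is the line along which they close (so a half turn about z gives the same grasp; the last joint's range is limited). The gripper opens to 87 mm and grips with 3 to 60 N. Pads are 19 mm wide; open, the fingers measure 117 mm over their backs; the gripper's body (75 mm by 190 mm) begins 51 mm behind the grasp point.
Start: joints at [-1.304, 0.332, -0.065, 1.46, 0.022, 1.35, -0.088], TCP at [0.179, 0.599, 0.223] pointing down, gripper open.
Joint ranges: [-2.6, 2.6], [-0.5, 2.12], [-1.47, 1.34], [0.16, 2.42], [-1.27, 4.41], [0.06, 2.06], [-2.6, 2.6]. Speed limits (rad/s): [2.22, 2.22, 2.79, 2.79, 3.14, 3.14, 3.14].

### API

Orientations are given as a unit quaternion [x, y, z, w].
In Python, from bench import r gives the robot as it stands.
- The arm moves only by the tool move_arm, never from a script. Its argument "targets" is a list of rows, each a list of 3 entries, a list of its own where there are three numbers: the shift along the tool's x, y, z in cm, then the turn, a rotation vector about the tool's x, y, z in rad, then the opening in per cent of the stroke, from 0 (shut) to 100 (fully open). In form: [[[x, y, z], [wx, wy, wz], gripper], ...]. A call has 1 to 20 rows; each row shifts and turns the commanded pose from where the row before left it, along the tool's axes as they then stand; what a row does not reach is not made up. A row lasts 1/8 s, in which the tool goes at most 62.5 mm and 10.7 degrees, less where a joint would pass 70% of its speed; a pose out of reach is approached as far as the arm can. A call with a gripper value outside its range is refused whole. The fingers move at their own pace and stop on an object; "grip_force" is the grip in N (left out, the last holds). Time passes only in rows, so rows that do not move let the fingers close. It gives the time, the measured TCP pose, the force, the opening and the grip force at its end, in the units of the state.
- r.read_state(): the state, without advancing time (a new reading comes with each control period).
- r.camera(name): name is "side" or "top"; returns a dict with "image" (420x560x3 uint8, blue, green, red), "vertical_fov" (degrees; the focal length in pixels is half the picture's height over the tangent of half this angle, whatever the lens; pixels are square), "cx", "cy" (the principal point, pixels), "cam_to_world" (4x4, takes a point from camera to world coordinates). Camera axes: x right, y down, z forward; pixel columns grow to the right and rows downward; lengths in m; the calibration is good to about 2 mm. A picture is of the moment at which its call begins. There is no depth.
- r.close_job(): hands the job in; it is judged then, once.
The state is a dict: "time": time; "joint_positions": joint angles; "joint_vel": joint speeds; "joint_torque": joint torques, N m; "ee_pos": TCP position; "eef_rot": TCP orientation; "ft_force": force on the tool from outside, world axes, zero at the start; "torque": the same for the moment, N m; "width": finger opening in m; "grip_force": force on a finger pad.
Only numpy, scipy, OpenCV 4.12 (cv2) and the standard library are available. Lean on these libraries where they do the work, as an engineer would, in place of code of your own. Each camera call takes 0.05 s, during which the arm holds its last target. There are 200 camera calls.

### The job

Close the open carton of hinges on the table by pushing its flaps down with the fingertips: first fold in the wide front flap, and only then the left and the right flap over it, until the top lies flat. Press gently, leave the carton standing where it is without lifting or shoving it, and do not disturb the things around it.

Things in the scene. Friction and masses are not known exactly. Their poses are not given: they have to be found in the camera images.
- carton: White carton, 112 (its x) x 138 (its y) x 121 mm high when closed, about 2 kg, loose on the table, full of hinges up to 98 mm above its underside. Origin: centre of its underside; z up, -x its front (turned roughly to the robot), +y its left. Flaps hinge on the wall tops; the back one is already folded in. They turn easily, stay where left, and do not stop one another: each stops at 0.
- carton_flap_front (a joint): Angle (rad) of the front flap: 0 folded in flat, 1.57 upright, above that leaning outward; starts at 1.7 to 2.3. Thin board hinged on the line x = -56 mm, z = 115 mm of the carton (along its y), 136 mm wide, reaching 52 mm from the hinge; closed, its upper face is 118 mm above the carton's underside.
- carton_flap_left (a joint): Angle (rad) of the left flap (at +y): 0 folded in flat, 1.57 upright, starts at 1.7 to 2.3. Hinged on the line y = +69 mm, z = 115 mm of the carton (along its x), 106 mm wide, reaching 46 mm from the hinge; closed, its upper face is 121 mm above the carton's underside.
- carton_flap_right (a joint): Angle (rad) of the right flap (at -y), the mirror image of the left one: hinged on the line y = -69 mm, z = 115 mm of the carton, same size and angles.
- spare_screw_box: Bystander: upright orange cardboard box of screws, 45 x 62 x 98 mm, loose, to the right of the carton. Origin: centre of its underside.
- sanding_block: Bystander: brown sanding block, 53 x 97 x 26 mm, loose, behind the left corner of the carton. Origin: centre of its underside.
- tape_measure: Bystander: yellow tape measure lying on its side, 62 x 73 x 32 mm, loose, to the left of the carton. Origin: centre of its underside.
- offcut: Bystander: pale wooden offcut, 45 x 75 x 28 mm, loose, behind the carton. Origin: centre of its underside.
Not all that is in view belongs to the job. What is meant by the carton is not blue, and is the larger of those in its own colour.

How it is judged:
On the way, in this order (a step that is already met when the one before it is completed fails the run):
1. the front flap is folded in while both side flaps still stand open (value of joint carton_flap_front below 0.25 rad and value of joint each of carton_flap_left, carton_flap_right above 0.8 rad), for 0.1 s.
2. the side flaps are folded in over it (value of joint each of carton_flap_front, carton_flap_left, carton_flap_right below 0.25 rad), for 0.1 s.
At the end, for the whole second after the job is handed in: All three flaps lie within 0.15 rad of flat; the carton stands upright on the table, at rest, within 30 mm of where it stood; the bystanders are within 20 mm of where they stood (value of joint each of carton_flap_front, carton_flap_left, carton_flap_right below 0.15 rad and angle between carton's own z axis and vertical below 0.05 rad and height (world z) of carton below 0.008 m and distance of carton from where it was at the start of the episode below 0.03 m and linear speed of carton below 0.02 m/s and distance of each of spare_screw_box, sanding_block, tape_measure, offcut from where it was at the start of the episode below 0.02 m); the robot touches nothing.
It fails at once if the carton is shoved more than 30 mm (distance of carton from where it was at the start of the episode above 0.03 m).
It fails at once if the carton is lifted or tipped (height (world z) of carton above 0.012 m or angle between carton's own z axis and vertical above 0.12 rad).
It fails at once if the carton is pressed hard (over 40 N) (contact force between any of the fingers, the arm and carton above 40 N).
It fails at once if a bystander is moved more than 20 mm or knocked over (distance of any of spare_screw_box, sanding_block, tape_measure, offcut from where it was at the start of the episode above 0.02 m or angle between spare_screw_box's own z axis and vertical above 0.3 rad).
It also fails if it takes over 50 s, if anything falls off the work surface, if the arm or the gripper's body presses on something with over 40 N, if the wrist force passes 120 N, or if a joint passes its speed limit or range.

## Working session

There is one attempt and no reset: what is moved stays moved. The work goes in short steps, Python scripts to look and compute and a tool call to move; the robot and the scene stay as the last step left them, time stands still between calls to the robot, and variables do not carry over. Pictures are saved under pics/ and viewed, at most 10 in all, crops included, and the job is handed in when it is done.

Besides the shell and the picture viewer there is one more tool, called after "Emit:" in YAML: its name, and indented under it one key for each argument. move_arm: Moves the arm, as the interface text tells. Its arguments: {"type":"object","properties":{"targets":{"type":"array"},"grip_force":{"type":"number"}},"required":["targets"]}

```bash
mkdir -p pics; python3 - <<'E'
from bench import r
import cv2,numpy as np
for n in("side","top"):
    c=r.camera(n);cv2.imwrite(f"pics/{n}0.png",c["image"]);np.savez(f"{n}0.npz",**c)
    print(n,c["vertical_fov"],c["cx"],c["cy"],c["cam_to_world"].round(3).tolist() if hasattr(c["cam_to_world"],'round') else c["cam_to_world"])
s=r.read_state();print(s["ee_pos"],s["eef_rot"],s["width"],s["time"])
E
```

```text
side 46.770607913170416 281.68523496639034 195.64646152825236 [[0.87, -0.29, 0.399, -0.064], [-0.493, -0.536, 0.685, -0.977], [0.015, -0.793, -0.609, 1.033], [0.0, 0.0, 0.0, 1.0]]
top 43.49636955095339 285.35819307505756 211.9175737581602 [[-0.023, -0.985, 0.171, 0.278], [-1.0, 0.024, 0.007, 0.079], [-0.011, -0.171, -0.985, 1.648], [0.0, 0.0, 0.0, 1.0]]
[0.17853103 0.59862289 0.22186677] [ 1.44368222e-01  9.89523854e-01 -5.98322296e-04 -3.80795044e-05] 0.08705195118066363 0.1
```

View pics/top0.png

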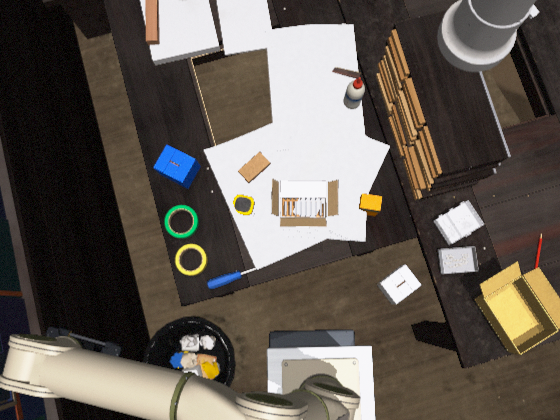

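View pics/side0.png

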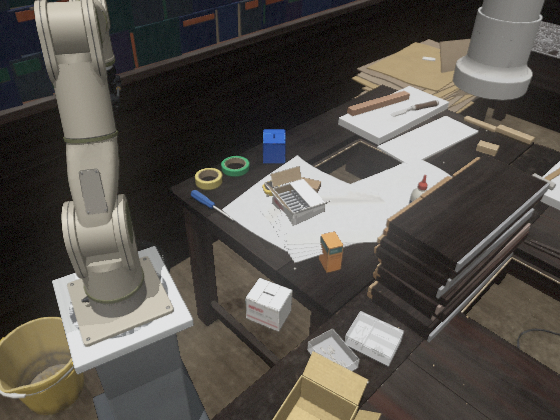

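The top view shows three boxes that could be the carton:
- an open white carton with brown-inside flaps at (306,203)
- a blue box at (176,165)
- a small closed white carton at (400,284), off the table

The larger white one, open on the table, is at (306,203). The side view shows it at (297,198). I'll check it in a close crop.

```bash
python3 - <<'E'
import cv2,numpy as np
a=cv2.imread("pics/top0.png")[140:240,225:395];b=cv2.imread("pics/side0.png")[155:275,245:360]
A=cv2.resize(a,None,fx=4.7,fy=4.7,interpolation=cv2.INTER_CUBIC);cv2.imwrite("pics/tc.png",A)
B=cv2.resize(b,None,fx=5,fy=5,interpolation=cv2.INTER_CUBIC);cv2.imwrite("pics/sc.png",B)
E
```

```text
(no output)
```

View pics/tc.png

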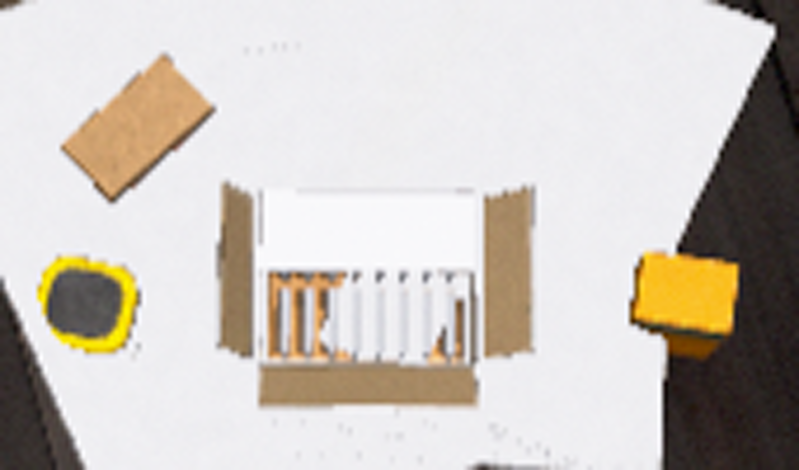

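View pics/sc.png

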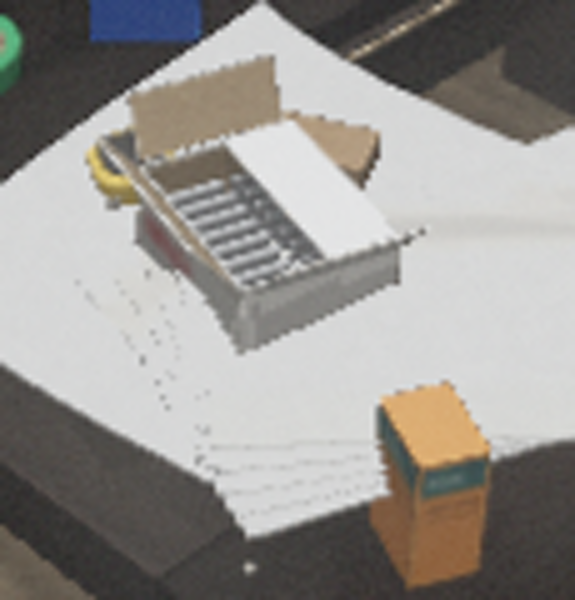

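The crops confirm the choice. In the top crop the opening spans (258..477, 188..363), with the back flap folded in and the front, left and right flaps open with brown insides. The bystanders are the tape at (88,303), the block at (138,128) and the orange box at (687,292). Next I'll measure.

```bash
cat > h.py <<'E'
import numpy as np
def load(n): return dict(np.load(n))
def ray(c,u,v):
    f=210/np.tan(np.radians(float(c["vertical_fov"])/2));M=c["cam_to_world"]
    d=M[:3,:3]@np.array([(u-c["cx"])/f,(v-c["cy"])/f,1]);return M[:3,3],d/np.linalg.norm(d)
def plane(c,u,v,z):
    o,d=ray(c,u,v);return o+d*(z-o[2])/d[2]
def proj(c,p):
    f=210/np.tan(np.radians(float(c["vertical_fov"])/2));M=c["cam_to_world"]
    q=M[:3,:3].T@(np.asarray(p)-M[:3,3]);return q[:2]/q[2]*f+[c["cx"],c["cy"]]
E
python3 - <<'E'
from h import *
np.set_printoptions(precision=3,suppress=True)
t=load("top0.npz");s=load("side0.npz")
T=lambda x,y:(225+(x+.5)/4.7-.5,140+(y+.5)/4.7-.5);S=lambda x,y:(245+(x+.5)/5-.5,155+(y+.5)/5-.5)
for n,x,y,z in[("BL",260,189,.118),("BR",475,189,.118),("FR",477,364,.115),("FL",259,364,.115),("flapFL",260,405,.14),("flapFR",477,405,.14),("LtipB",224,184,.15),("LtipF",219,350,.15),("RtipB",534,188,.15),("RtipF",532,354,.15),("orange a",640,252,.098),("orange b",738,262,.098),("or c",730,335,.098),("or d",632,325,.098),("tape",88,303,.032),("block",138,128,.026)]:
    p=plane(t,*T(x,y),z);q=proj(s,p);print(n,p,"side crop",((q-[245,155])*5+2).round())
for n,x,y,z in[("FRbot",240,350,0),("FRtop",240,295,.115),("BRbot",400,285,0)]: print(n,plane(s,*S(x,y),z),proj(t,plane(s,*S(x,y),z)))
E
```

```text
BL [0.642 0.105 0.118] side crop [287. 116.]
BR [ 0.638 -0.032  0.118] side crop [399. 231.]
FR [ 0.526 -0.029  0.115] side crop [239. 288.]
FL [0.53  0.108 0.115] side crop [134. 166.]
flapFL [0.5   0.107 0.14 ] side crop [ 92. 148.]
flapFR [ 0.497 -0.026  0.14 ] side crop [194. 268.]
LtipB [0.638 0.126 0.15 ] side crop [267.  60.]
LtipF [0.533 0.131 0.15 ] side crop [121. 100.]
RtipB [ 0.63  -0.066  0.15 ] side crop [423. 224.]
RtipF [ 0.526 -0.061  0.15 ] side crop [268. 272.]
orange a [ 0.599 -0.137  0.098] side crop [440. 377.]
orange b [ 0.591 -0.199  0.098] side crop [491. 446.]
or c [ 0.544 -0.191  0.098] side crop [413. 465.]
or d [ 0.552 -0.13   0.098] side crop [365. 395.]
tape [0.587 0.222 0.032] side crop [128. 152.]
block [0.708 0.188 0.026] side crop [300. 136.]
FRbot [0.569 0.035 0.   ] [303.071 210.184]
FRtop [ 0.524 -0.035  0.115] [328.061 217.864]
BRbot [0.697 0.041 0.   ] [300.115 171.003]
```

Measured values, which agree with the given sizes:
- **Carton:** centre about (0.584, 0.038), yaw about -0.03, top corners 137 x 112 mm.
- **Flap tips:** front x≈0.50, left y≈0.13, right y≈-0.065.

I'll shut the fingers, square the tool to the carton and go in front of the front flap.

Emit:
move_arm:
  targets:
    - [[0,0,0],[0,0,-0.13],0]
    - [[0,0,0],[0,0,-0.13],0]
    - [[-1.95,-3.45,0],[0,0,0],0]
    - [[-1.95,-3.45,0],[0,0,0],0]
    - [[-1.95,-3.45,0],[0,0,0],0]
    - [[-1.95,-3.45,0],[0,0,0],0]
    - [[-1.95,-3.45,0],[0,0,0],0]
    - [[-1.95,-3.45,0],[0,0,0],0]
    - [[-1.95,-3.45,0],[0,0,0],0]
    - [[-1.95,-3.45,0],[0,0,0],0]
    - [[-1.95,-3.45,0],[0,0,0],0]
    - [[-1.95,-3.45,0],[0,0,0],0]
    - [[-1.95,-3.45,0],[0,0,0],0]
    - [[-1.95,-3.45,0],[0,0,0],0]
    - [[-1.95,-3.45,0],[0,0,0],0]
    - [[-1.95,-3.45,0],[0,0,0],0]
    - [[-1.95,-3.45,0],[0,0,0],0]
    - [[-1.95,-3.45,0],[0,0,0],0]
    - [[0,0,0],[0,0,0],0]
    - [[0,0,0],[0,0,0],0]

```text
time: 2.6
ee_pos: [0.4736, 0.0385, 0.2223]
eef_rot: [0.015, 1.0, 0.0, -0.0]
ft_force: [0.1, 0.1, 0.4]
width: 0.0004
grip_force: 0.0
```

Emit:
move_arm:
  targets:
    - [[0,0,2.2],[0,0,0],0]
    - [[0,0,2.2],[0,0,0],0]
    - [[0,0,2.2],[0,0,0],0]
    - [[0,0,2.1],[0,0,0],0]
    - [[0,0,0],[0,0,0],0]

```text
time: 3.22
ee_pos: [0.4726, 0.0389, 0.1344]
eef_rot: [0.014, 1.0, -0.0, -0.001]
ft_force: [0.7, -0.6, 0.0]
width: 0.0005
grip_force: 0.0
```

```bash
cat > look.py <<'E'
from bench import r
import cv2,sys,numpy as np
a=r.camera("top")["image"][130:250,215:385];b=r.camera("side")["image"][150:250,240:370]
A=cv2.resize(a,(425,300),interpolation=cv2.INTER_CUBIC);B=cv2.resize(b,(390,300),interpolation=cv2.INTER_CUBIC)
cv2.imwrite(sys.argv[1],np.hstack([A,B])[:,:800])
E
python3 look.py pics/l1.png
```

```text
(no output)
```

View pics/l1.png

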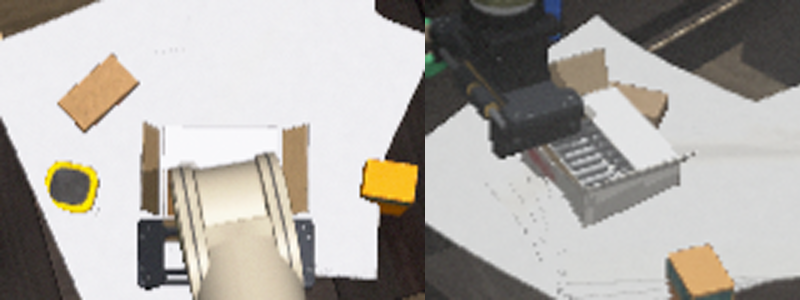

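The picture shows the gripper in front of the front flap, centred and not touching anything. The carton and the bystanders at (73,187) and (390,183) are unmoved. I'll sweep the flap over.

Emit:
move_arm:
  targets:
    - [[-0.8,0,0],[0,0,0],0]
    - [[-0.8,0,0],[0,0,0],0]
    - [[-0.8,0,0],[0,0,0],0]
    - [[-0.8,0,0],[0,0,0],0]
    - [[-0.8,0,0],[0,0,0],0]
    - [[-0.8,0,0],[0,0,0],0]
    - [[-0.8,0,0],[0,0,0],0]
    - [[-0.8,0,0],[0,0,0],0]
    - [[-0.8,0,0],[0,0,0],0]
    - [[-0.8,0,0],[0,0,0],0]
    - [[-0.5,0,0],[0,0,0],0]
    - [[0,0,0.5],[0,0,0],0]
    - [[0,0,0.5],[0,0,0],0]
    - [[0,0,0.2],[0,0,0],0]
    - [[0,0,0],[0,0,0],0]

```text
time: 5.2
ee_pos: [0.5586, 0.0354, 0.1232]
eef_rot: [0.015, 1.0, 0.0, -0.0]
ft_force: [0.1, -0.3, 0.8]
width: 0.0001
grip_force: 0.0
```

Emit:
move_arm:
  targets:
    - [[0,0,0.2],[0,0,0],0]
    - [[0,0,0.15],[0,0,0],0]
    - [[0,0,0],[0,0,0],0]
    - [[0,0,0],[0,0,0],0]

```text
time: 5.7
ee_pos: [0.5589, 0.0354, 0.12]
eef_rot: [0.015, 1.0, 0.0, -0.0]
ft_force: [0.4, -0.9, 0.3]
width: 0.0004
grip_force: 0.0
```

Emit:
move_arm:
  targets:
    - [[0,0,0.15],[0,0,0],0]
    - [[0,0,0.1],[0,0,0],0]
    - [[0,0,0],[0,0,0],0]

```text
time: 6.08
ee_pos: [0.5591, 0.0354, 0.1181]
eef_rot: [0.015, 1.0, 0.0, 0.0]
ft_force: [-2.3, -0.3, 6.9]
width: 0.0005
grip_force: 3.5
```

Contact at about 7 N means the front flap is flat. I'll lift, go over to the left side and look.

Emit:
move_arm:
  targets:
    - [[0,0,-2],[0,0,0],0]
    - [[0,0,-4],[0,0,0],0]
    - [[0,0,-4],[0,0,0],0]
    - [[-0.7,4.4,0],[0,0,0],0]
    - [[-0.7,4.4,0],[0,0,0],0]
    - [[-0.7,4.4,0],[0,0,0],0]
    - [[0,0,0],[0,0,0],0]
    - [[0,0,0],[0,0,0],0]

```text
time: 7.08
ee_pos: [0.5839, 0.166, 0.2173]
eef_rot: [0.015, 1.0, -0.0, -0.0]
ft_force: [-0.4, -0.9, -0.0]
width: 0.0005
grip_force: 0.0
```

```bash
python3 look.py pics/l2.png
```

```text
(no output)
```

View pics/l2.png

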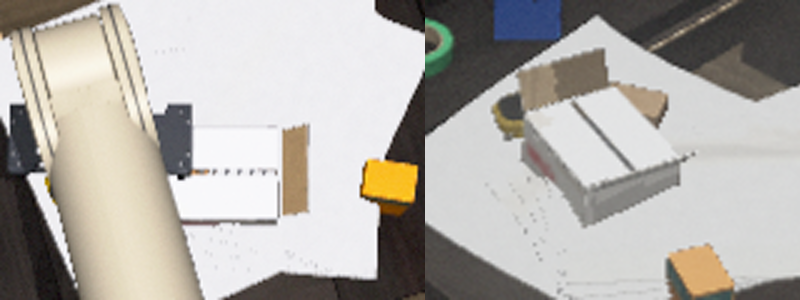

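The front flap lies flat. The left flap (565,75) and right flap are still open, and the carton hasn't moved. Now the left flap.

Emit:
move_arm:
  targets:
    - [[0,0,2.8],[0,0,0],0]
    - [[0,0,2.8],[0,0,0],0]
    - [[0,0,2.6],[0,0,0],0]
    - [[0,0,0],[0,0,0],0]
    - [[0,-0.8,0],[0,0,0],0]
    - [[0,-0.8,0],[0,0,0],0]
    - [[0,-0.8,0],[0,0,0],0]
    - [[0,-0.8,0],[0,0,0],0]
    - [[0,-0.8,0],[0,0,0],0]
    - [[0,-0.8,0],[0,0,0],0]
    - [[0,-0.8,0],[0,0,0],0]
    - [[0,-0.8,0],[0,0,0],0]
    - [[0,-0.8,0],[0,0,0],0]
    - [[0,-0.8,0],[0,0,0],0]
    - [[0,-0.2,0],[0,0,0],0]
    - [[0,0,0.5],[0,0,0],0]
    - [[0,0,0.4],[0,0,0],0]
    - [[0,0,0.2],[0,0,0],0]
    - [[0,0,0],[0,0,0],0]
    - [[0,0,0],[0,0,0],0]

```text
time: 9.68
ee_pos: [0.5813, 0.0849, 0.1244]
eef_rot: [0.015, 1.0, 0.0, -0.0]
ft_force: [-0.2, 0.3, 0.4]
width: 0.0004
grip_force: 0.0
```

Emit:
move_arm:
  targets:
    - [[0,0,0.2],[0,0,0],0]
    - [[0,0,0.1],[0,0,0],0]
    - [[0,0,0],[0,0,0],0]
    - [[0,0,0],[0,0,0],0]

```text
time: 10.18
ee_pos: [0.5814, 0.0848, 0.1215]
eef_rot: [0.015, 1.0, 0.0, -0.0]
ft_force: [-0.6, -0.2, 0.9]
width: 0.0006
grip_force: 0.0
```

Emit:
move_arm:
  targets:
    - [[0,0,0.1],[0,0,0],0]
    - [[0,0,0],[0,0,0],0]

```text
time: 10.42
ee_pos: [0.5815, 0.0848, 0.121]
eef_rot: [0.015, 1.0, 0.0, 0.0]
ft_force: [-1.6, -1.5, 6.2]
width: 0.0006
grip_force: 2.6
```

Emit:
move_arm:
  targets:
    - [[0,0,-2],[0,0,0],0]
    - [[0,0,-4],[0,0,0],0]
    - [[0,0,-4],[0,0,0],0]
    - [[-0.1,-4.6,0],[0,0,0],0]
    - [[-0.1,-4.6,0],[0,0,0],0]
    - [[-0.1,-4.6,0],[0,0,0],0]
    - [[-0.1,-4.6,0],[0,0,0],0]
    - [[0,0,0],[0,0,0],0]
    - [[0,0,0],[0,0,0],0]

```text
time: 11.55
ee_pos: [0.58, -0.0987, 0.2203]
eef_rot: [0.015, 1.0, 0.0, -0.0]
ft_force: [-0.5, -0.1, 0.9]
width: 0.0005
grip_force: 0.0
```

```bash
python3 look.py pics/l3.png
```

```text
(no output)
```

View pics/l3.png

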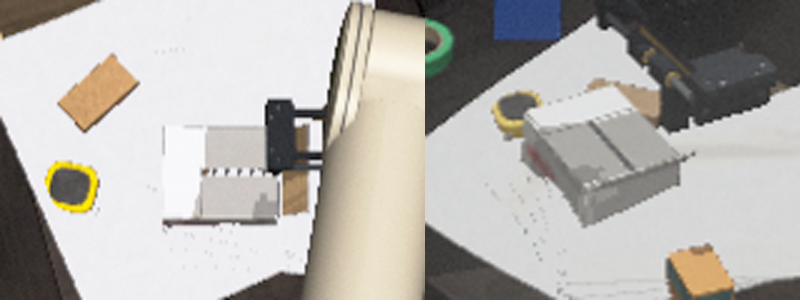

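The left flap is flat at (185,175) in the top half, and the right flap is still open at (297,190). Now the right flap.

Emit:
move_arm:
  targets:
    - [[0,0,3],[0,0,0],0]
    - [[0,0,3],[0,0,0],0]
    - [[0,0,2.5],[0,0,0],0]
    - [[0,0,0],[0,0,0],0]
    - [[0,0.8,0],[0,0,0],0]
    - [[0,0.8,0],[0,0,0],0]
    - [[0,0.8,0],[0,0,0],0]
    - [[0,0.8,0],[0,0,0],0]
    - [[0,0.8,0],[0,0,0],0]
    - [[0,0.8,0],[0,0,0],0]
    - [[0,0.8,0],[0,0,0],0]
    - [[0,0.8,0],[0,0,0],0]
    - [[0,0.8,0],[0,0,0],0]
    - [[0,0.8,0],[0,0,0],0]
    - [[0,0.8,0],[0,0,0],0]
    - [[0,0.3,0.4],[0,0,0],0]
    - [[0,0,0.5],[0,0,0],0]
    - [[0,0,0.2],[0,0,0],0]
    - [[0,0,0],[0,0,0],0]
    - [[0,0,0],[0,0,0],0]

```text
time: 14.15
ee_pos: [0.5825, -0.0086, 0.1244]
eef_rot: [0.015, 1.0, -0.0, -0.0]
ft_force: [-0.1, -0.9, 0.3]
width: 0.0005
grip_force: 0.0
```

Emit:
move_arm:
  targets:
    - [[0,0,0.2],[0,0,0],0]
    - [[0,0,0.1],[0,0,0],0]
    - [[0,0,0.1],[0,0,0],0]
    - [[0,0,0],[0,0,0],0]

```text
time: 14.65
ee_pos: [0.5828, -0.0082, 0.121]
eef_rot: [0.015, 1.0, 0.0, 0.0]
ft_force: [-1.4, -0.2, 6.5]
width: 0.0004
grip_force: 2.9
```

Same contact height and force as the left flap. I'll lift clear, move aside and check.

Emit:
move_arm:
  targets:
    - [[0,0,-2],[0,0,0],0]
    - [[0,0,-4],[0,0,0],0]
    - [[0,0,-4],[0,0,0],0]
    - [[0,0,-4],[0,0,0],0]
    - [[0,5,0],[0,0,0],0]
    - [[0,5,0],[0,0,0],0]
    - [[0,5,0],[0,0,0],0]
    - [[0,5,0],[0,0,0],0]
    - [[0,5,0],[0,0,0],0]
    - [[0,5,0],[0,0,0],0]
    - [[0,0,0],[0,0,0],0]
    - [[0,0,0],[0,0,0],0]

```text
time: 16.15
ee_pos: [0.5918, 0.2906, 0.2602]
eef_rot: [0.015, 1.0, -0.001, -0.0]
ft_force: [0.4, -1.7, -0.0]
width: 0.0007
grip_force: 0.0
```

```bash
python3 look.py pics/l4.png
```

```text
(no output)
```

View pics/l4.png

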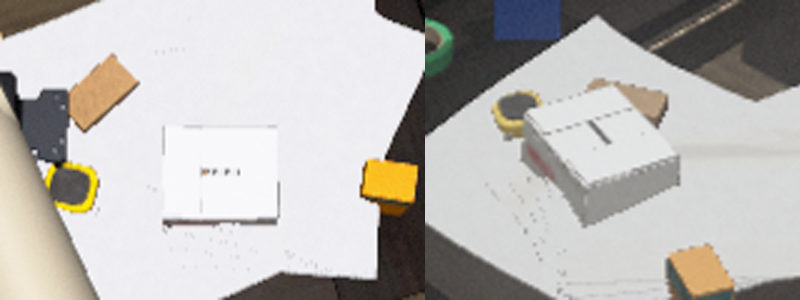

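The top is flat at (220,175), and neither the carton nor the bystanders have moved.

```bash
python3 -c "
from bench import r
print(r.close_job())"
```

```text
the job is handed in; nothing more can be done
None
```

The carton is closed: I folded the front flap in first, then the left and right flaps over it, at about 7 N of contact; the last pictures show the top flat with the carton and the bystanders in view unmoved (the offcut was never identified in the images), and I handed the job in at about 16 s (no verdict came back).

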